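# Roll the solder reel up into its seat

### The job

With your fingertips, roll the solder reel with the red flanges slowly up its own lane of the reel rack, over the crest and into the pocket against the yellow stop, without letting it run back down. Do not lift it off the rack or tip it over, and leave the blue reel and everything else on the bench where it is; finish with the hand clear of everything.

Things in the scene. Friction and masses are not known exactly. Their poses are not given: they have to be found in the camera images.
- red_reel: Solder reel with two red flanges, on its side like a wheel, 0.28-0.52 kg, at rest at the foot of the left or right lane. Flanges 64 mm in diameter, 4 mm thick; 55 mm wide overall; between them a silvery winding 50 mm in diameter, 47 mm wide. Origin at the reel's centre; y axis is its axle, level and across the lane; x and z turn as it rolls. Let go on the ramp, it runs back down.
- blue_reel: A like reel (same size and axes) with blue flanges, at the foot of the other lane; it must stay there (within 15 mm).
- rack: Fixed two-lane reel rack, 228 x 137 mm. Origin on the bench, midway between the lanes; x points uphill along the lanes (within 0.4 rad of straight away from the robot), y to the left lane, z up. The numbers of the rack's parts below are in this frame, mm. Lane centre lines at y = 33 and -33, each 61 wide inside, between thin dark walls that stand 13 above the ramp.
- ramp_foot (a point): Foot of the 9 degree aluminium ramps, midway between the lanes, x = -110, height 8. A black lip (x = -116 to -110, top at height 15) keeps the reels there: a waiting reel's centre is at x = -94, height 43. On the ramp a reel's centre is 32.4 straight above the ramp's surface.
- crest (a point): Crest of the ramps, midway between the lanes, x = 50, height 33. Past it the floor steps down 6 into a pocket that falls 3 degrees to the stop. A reel pushed past the crest drops in and stays. Before the crest it should move slower than 0.25 m/s.
- stop_left (a point): Point on the face of the yellow stop plate (face at x = 104, top at height 66) of the left (+y) lane, on its centre line at height 59. A reel resting in the pocket against the stop has its centre at x = 72, height 58.
- stop_right (a point): The same for the right (-y) lane.
- radio: Bystander: red handheld radio lying on its back, 140 x 56 x 34 mm. Origin at the centre of its underside (so for all bystanders below). All must stay within 20 mm of where they stand.
- battery: Bystander: black battery pack, 100 x 52 x 20 mm, lying flat.
- flux_jar: Bystander: amber jar, 44 mm in diameter, 45 mm high.
- eraser: Bystander: white and blue eraser, 60 x 24 x 14 mm.
- connector: Bystander: brass connector standing upright on its dark foot, 26 mm in diameter, 28 mm high.
There are look-alikes about, which are no part of the job. What is shaped like the red_reel but green or purple is not meant.

How it is judged:
By the outcome, as a careful person would: the job done as asked, in the order asked, and still so for the second after the job is handed in, with the robot touching nothing.
It also fails if it takes over 38 s, if anything falls off the work surface, if the arm or the gripper's body presses on something with over 40 N, if the wrist force passes 120 N, or if a joint passes its speed limit or range.

### The arm

A 7-joint arm with a two-finger parallel gripper is mounted at the origin on the work surface. World frame = base frame: x ahead of the robot, y to its left, z up, the work surface at z = 0. Lengths are in m, angles in rad, forces in N, time in s.
With the tool pointing down it reaches from about 0.425 to 0.875 m from the base axis. Payload 8.4 kg.
Tool frame: the origin (TCP) lies between the finger pads; the fingertips stand 11 mm ahead of it and the grasp point (between the pads) lies 8 mm behind it; z points along the fingers, y is the line along which they close (so a half turn about z gives the same grasp; the last joint's range is limited). The gripper opens to 87 mm and grips with 3 to 60 N. Pads are 19 mm wide; open, the fingers measure 117 mm over their backs; the gripper's body (75 mm by 190 mm) begins 51 mm behind the grasp point.
Start: joints at [-1.224, 0.333, 0.04, 1.465, -0.013, 1.343, -0.059], TCP at [0.28, 0.586, 0.198] pointing down, gripper open.
Joint ranges: [-2.58, 2.58], [-0.38, 2.09], [-1.3, 1.39], [0.25, 2.4], [-1.5, 4.64], [0.08, 2.09], [-2.65, 2.65]. Speed limits (rad/s): [2.22, 2.22, 2.79, 2.79, 3.14, 3.14, 3.14].

### API

Orientations are given as a rotation vector (axis times angle).
In Python, from rig import arm gives the robot as it stands.
- The arm moves only by the tool play_rows, never from a script. Its argument "commands" is text: rows parted by semicolons, each of 5 numbers parted by spaces: the shift along the world's x, y, z each as a share of 20 cm, from -1 to 1, then the turn about the world's z as a share of 1.5 rad, from -1 to 1, then the opening, from -1 (shut) to 1 (fully open). In form: x y z yaw hand; .... A call has 1 to 20 rows; each row shifts and turns the commanded pose from where the row before left it; what a row does not reach is not made up. A row lasts 1/8 s, in which the tool goes at most 62.5 mm and 10.7 degrees, less where a joint would pass 70% of its speed; a pose out of reach is approached as far as the arm can. A call with a number of a shift or a turn outside -1 to 1 is refused whole. A call with a gripper value outside its range is refused whole. The fingers move at their own pace and stop on an object; "squeeze" is the grip in N (left out, the last holds). Time passes only in rows, so rows that do not move let the fingers close. It gives the time, the measured TCP pose, the force, the opening and the grip force at its end, in the units of the state.
- arm.get_obs(): the state, without advancing time (a new reading comes with each control period).
- arm.get_image(name): name is "scene" or "top"; returns the picture (420x560x3 uint8, red, green, blue); there is no depth.
- arm.calibration(name): a dict with "fx", "fy", "cx", "cy" (pixels), "extrinsics" (4x4, takes a point from world to camera coordinates). Camera axes: x right, y up, looking along -z (the intrinsics and any distortion apply to the point x, -y, -z); pixel columns grow to the right and rows downward; lengths in m; the calibration is good to about 2 mm. A picture is of the moment at which its call begins. calibration takes no time and is no camera call.
- arm.sign_off(): hands the job in; it is judged then, once.
Trained networks look in the newest picture that a camera, given by its name, has taken for a name from the list of things; names that differ only in an ending like _2 or _b are one class to them, and where a whole thing is asked for, a point or a joint stands for the part that bears it (a point fixed in the world has none). Each returns a list of dicts, best first, with "score" (0 to 1); they miss things now and then, are a little off and sometimes report something else, mostly with a low value. They report only what shows in the picture. A call takes as long as a camera call. They do not tell look-alikes from the thing itself.
- arm.boxes_of(camera, name): "at" ([x, y, z] in m, in world coordinates, good to about 4 mm: the middle of the surface that is visible of it).
- arm.landmark_of(camera, name): "at" ([x, y, z] in m, in world coordinates, good to about 4 mm: a listed point, or the origin of a listed thing).
The state is a dict: "time": time; "qpos": joint angles; "qvel": joint speeds; "joint_torque": joint torques, N m; "tcp_pos": TCP position; "tcp_rot": TCP orientation; "wrist_force": force on the tool from outside, world axes, zero at the start; "ft_torque": the same for the moment, N m; "gripper_width": opening from 0.0 (shut) to 1.0 (fully open); "gripper_force": force on a finger pad.
Only numpy, scipy, OpenCV 4.12 (cv2) and the standard library are available. Lean on these libraries where they do the work, as an engineer would, in place of code of your own. Each camera call takes 0.05 s, during which the arm holds its last target. There are 200 camera calls.

## Working session

There is one attempt and no reset: what is moved stays moved. The work goes in short steps, Python scripts to look and compute and a tool call to move; the robot and the scene stay as the last step left them, time stands still between calls to the robot, and variables do not carry over. Pictures are saved under pics/ and viewed, at most 10 in all, crops included, and the job is handed in when it is done.

Besides the shell and the picture viewer there is one more tool, called after "Call:" by a JSON object that holds its "name" and its "arguments". play_rows: Moves the arm, as the interface text tells. Its arguments: {"type":"object","properties":{"commands":{"type":"string"},"squeeze":{"type":"number"}},"required":["commands"]}

```bash
mkdir -p pics
cat > h.py <<'E'
import numpy as np, cv2
from rig import arm
def snap(c,f):
    im=arm.get_image(c); cv2.imwrite('pics/'+f,cv2.cvtColor(im,cv2.COLOR_RGB2BGR)); return im
def proj(c,p):
    k=arm.calibration(c); q=k['extrinsics']@np.append(p,1.); x,y,z=q[0],-q[1],-q[2]
    return np.round([k['cx']+k['fx']*x/z,k['cy']+k['fy']*y/z],1)
def ray(c,u,v):
    k=arm.calibration(c);E=np.array(k['extrinsics']);d=np.array([(u-k['cx'])/k['fx'],-(v-k['cy'])/k['fy'],-1.])
    R=E[:3,:3];return -R.T@E[:3,3],R.T@d
def atz(c,u,v,z):
    o,d=ray(c,u,v);return o+d*(z-o[2])/d[2]
E
python3 - <<'E'
from h import *
a=snap('scene','s0.png');b=snap('top','t0.png')
for n in ['red_reel','blue_reel','rack','ramp_foot','crest','stop_left','stop_right','radio','flux_jar','battery','eraser','connector']:
    for c in ['scene','top']:
        for d in arm.landmark_of(c,n)[:3]:
            if d['score']>.3: print(n,c,round(d['score'],2),np.round(d['at'],3),proj(c,d['at']))
o=arm.get_obs();print(o['time'],o['tcp_pos'],o['tcp_rot'],arm.calibration('top'))
E
```

```text
red_reel scene 0.94 [0.332 0.099 0.032] [326.  154.9]
red_reel scene 0.83 [0.492 0.03  0.041] [271.5 197.9]
red_reel scene 0.64 [ 0.361 -0.054  0.037] [243.7 151.1]
red_reel top 0.78 [0.49  0.024 0.042] [283.8 226.6]
red_reel top 0.73 [ 0.37  -0.058  0.031] [321.1 283.1]
red_reel top 0.58 [0.338 0.102 0.03 ] [246.6 297.4]
blue_reel scene 0.58 [0.502 0.095 0.044] [308.8 205.6]
blue_reel scene 0.33 [ 0.495 -0.072  0.003] [214.7 208.3]
blue_reel top 0.95 [0.504 0.087 0.042] [254.5 219.6]
rack scene 0.78 [ 0.588  0.037 -0.001] [262.6 256.8]
rack top 0.73 [0.49  0.025 0.043] [283.2 226.6]
ramp_foot scene 0.85 [0.482 0.063 0.009] [291.5 211.7]
ramp_foot scene 0.46 [ 0.647  0.182 -0.001] [350.2 300.8]
ramp_foot top 0.79 [0.485 0.062 0.009] [265.8 230.6]
crest scene 0.87 [0.636 0.027 0.03 ] [248.3 263.9]
crest top 0.95 [0.64  0.025 0.035] [283.6 160.6]
stop_left scene 0.6 [0.697 0.045 0.06 ] [248.3 282.9]
stop_left top 0.74 [0.699 0.049 0.056] [273.  131.7]
stop_right scene 0.69 [ 0.683 -0.018  0.062] [207.1 266.9]
stop_right top 0.75 [0.507 0.092 0.045] [252. 218.]
radio scene 0.58 [ 0.647 
[... 379 characters left out ...]
7  0.04  -0.003] [264.8 257.5]
eraser top 0.65 [ 0.507  0.196 -0.002] [207.  220.5]
connector scene 0.55 [0.675 0.124 0.004] [307.5 306.8]
connector top 0.72 [0.639 0.026 0.034] [282.8 160.7]
connector top 0.7 [ 0.679  0.125 -0.001] [240.  147.7]
1.3 [0.28029384 0.58642797 0.19845601] [ 6.94631839e-01  3.06383531e+00 -3.63213179e-05] {'fx': 456.95851401757886, 'fy': 456.95851401757886, 'cx': 269.50743062322425, 'cy': 205.06849054086734, 'extrinsics': array([[ 0.01150884, -0.99991789,  0.00563588,  0.04859058],
       [ 0.98478333,  0.0123117 ,  0.17334997, -0.53657462],
       [-0.17340512,  0.00355507,  0.98484416, -0.94555303],
       [ 0.        ,  0.        ,  0.        ,  1.        ]])}
```

View pics/s0.png

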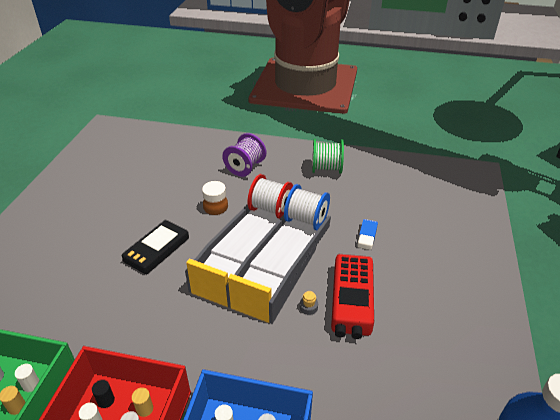

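View pics/t0.png

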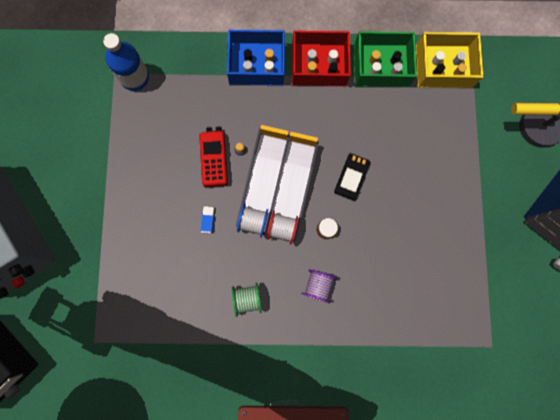

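Run:
```python
import cv2
a=cv2.imread('pics/t0.png')[120:310,190:370];cv2.imwrite('pics/tc.png',cv2.resize(a,None,fx=3.1,fy=3.1,interpolation=cv2.INTER_CUBIC))
```

```text
(no output)
```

View pics/tc.png

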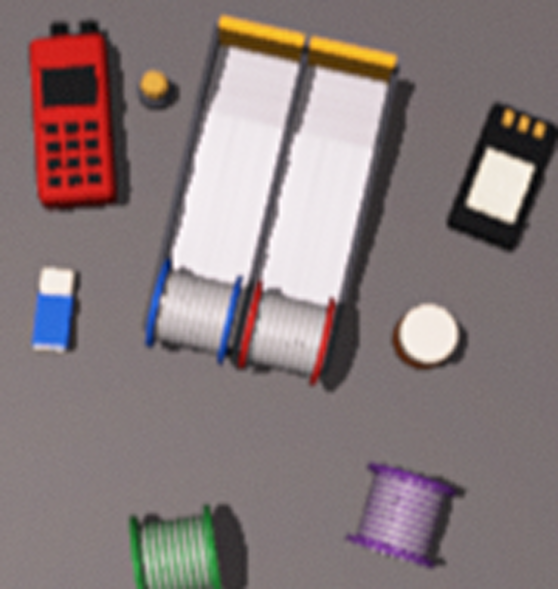

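The scene view shows the rack with yellow stops near the camera, at (205,280) and (249,297). The top crop shows the red-flanged reel at the foot of the right lane.

Possible confusions, by top pixel: red-flanged reel (282,227), blue reel (254,220), green reel (247,299), purple reel (320,286). The red radio (214,157) is also red but isn't a reel. I choose (282,227): it has red flanges and sits in the right lane.

Next I'll refine the rack pose with an overlay.

```bash
cat >> h.py <<'E'
O=np.array([.5895,.0375]);W=-.231
def rk(x,y,z):
    c,s=np.cos(W),np.sin(W); x,y,z=x/1e3,y/1e3,z/1e3
    return np.array([O[0]+c*x-s*y,O[1]+s*x+c*y,z])
E
python3 - <<'E'
from h import *
out=[]
for c,f,(x0,y0,x1,y1) in [('scene','s0.png',(170,160,350,330)),('top','t0.png',(220,115,340,255))]:
    im=cv2.imread('pics/'+f); k=4
    im=cv2.resize(im,None,fx=k,fy=k,interpolation=cv2.INTER_CUBIC)
    P=lambda *p:tuple(int(v*k) for v in proj(c,rk(*p))+.5)
    def pl(pts,col):
        cv2.polylines(im,[np.array([P(*p) for p in pts],np.int32)],True,col,1)
    for s in (1,-1):
        pl([(104,33*s-30,66),(104,33*s+30,66),(104,33*s+30,30),(104,33*s-30,30)],(255,0,255))
        for d in (-27.5,27.5):
            pl([(-94+32*np.cos(a),33*s+d,43+32*np.sin(a)) for a in np.linspace(0,6.28,40)],(0,255,0))
    pl([(-110,-68,8),(-110,68,8),(50,68,33),(50,-68,33)],(255,255,0))
    out.append(cv2.resize(im[y0*k:y1*k,x0*k:x1*k],(390,int(390*(y1-y0)/(x1-x0)))))
h=max(o.shape[0] for o in out)
cv2.imwrite('pics/ov.png',np.hstack([cv2.copyMakeBorder(o,0,h-o.shape[0],0,0,0) for o in out]))
def ctr(f,b):
    im=cv2.imread('pics/'+f).astype(int);m=(im[...,2]>120)&(im[...,1]<75)&(im[...,0]<75)
    n=np.zeros_like(m);n[b[1]:b[3],b[0]:b[2]]=1
    v,u=np.nonzero(m&n);return (u.min()+u.max())/2,(v.min()+v.max())/2,len(u)
A=ctr('s0.png',(235,165,300,225));B=ctr('t0.png',(255,205,305,250));print(A,B)
(o1,d1),(o2,d2)=ray('scene',*A[:2]),ray('top',*B[:2])
t=np.linalg.lstsq(np.c_[d1,-d2],o2-o1,rcond=None)[0];print(o1+t[0]*d1,o2+t[1]*d2,rk(-94,-33,43))
for p in [(-129,-33,80),(-129,-33,50),(40,-33,73)]:print(rk(*p))
E
```

```text
(np.float64(270.0), np.float64(195.0), 289) (np.float64(282.5), np.float64(227.0), 104)
[0.4885997  0.02646954 0.04467682] [0.48860765 0.02642798 0.0446792 ] [0.49044145 0.02689795 0.043     ]
[0.45637112 0.03491124 0.08      ]
[0.45637112 0.03491124 0.05      ]
[ 0.62088213 -0.00378149  0.073     ]
```

View pics/ov.png

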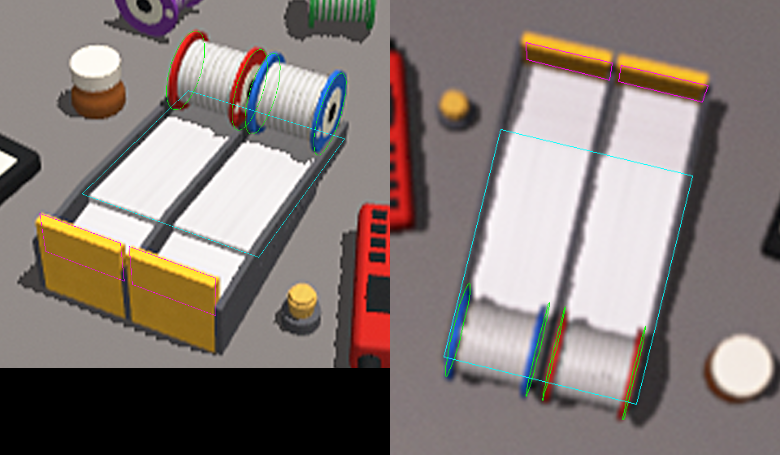

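The overlay fits the rack, stops and reels to within about 2 mm. The red reel triangulates to (0.489, 0.026, 0.045), against an expected height of 0.043. Next I move the closed fingers to hover downhill of it.

Call:
{"name": "play_rows", "arguments": {"commands": ".0745 -.249 -.03 .013 -1;.0745 -.249 -.03 .013 -1;.0745 -.249 -.03 .013 -1;.0745 -.249 -.03 .013 -1;.0745 -.249 -.03 .013 -1;.0745 -.249 -.03 .013 -1;.0745 -.249 -.03 .013 -1;.0745 -.249 -.03 .013 -1;.0745 -.249 -.03 .013 -1;.0745 -.249 -.03 .013 -1;.0745 -.249 -.03 .013 -1;0 0 0 0 -1;0 0 0 0 -1", "squeeze": 10}}

```text
time: 2.92
tcp_pos: [0.4441, 0.0391, 0.1326]
tcp_rot: [0.363, 3.121, 0.001]
wrist_force: [-0.3, 0.3, 0.1]
gripper_width: 0.008
gripper_force: 0.0
```

Call:
{"name": "play_rows", "arguments": {"commands": "0 -.006 -.11 0 -1;0 0 -.11 0 -1;0 0 -.11 0 -1;0 0 -.1 0 -1;0 0 0 0 -1;0 0 0 0 -1"}}

```text
time: 3.68
tcp_pos: [0.4445, 0.0383, 0.0472]
tcp_rot: [0.361, 3.12, 0.001]
wrist_force: [-0.3, 0.0, 0.2]
gripper_width: 0.003
gripper_force: 0.0
```

Run:
```python
from h import *
a=snap('scene','s1.png');b=snap('top','t1.png')
k=4
cv2.imwrite('pics/c1.png',np.hstack([cv2.resize(cv2.cvtColor(i[y:y+110,x:x+110],cv2.COLOR_RGB2BGR),(390,390)) for i,x,y in [(a,215,130),(b,225,170)]]))
print(arm.get_obs()['tcp_pos'],rk(-142,-33,46))
```

```text
[0.44483654 0.03801338 0.04738136] [0.44371643 0.0378876  0.046     ]
```

View pics/c1.png

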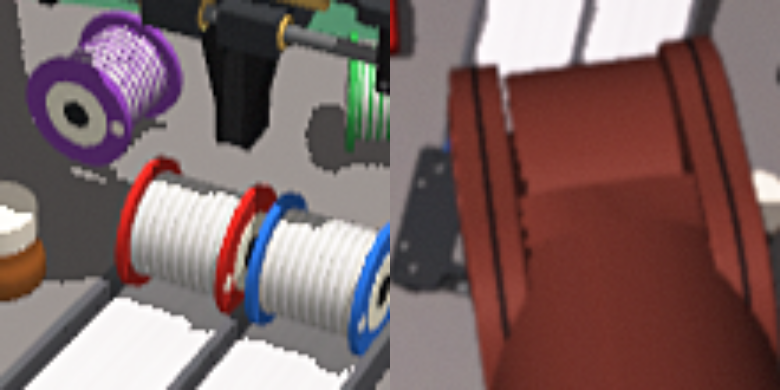

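The fingertips (scene pixel about (283,171)) stand right behind the red reel's winding, between its flanges and touching nothing. I'll make first contact gently.

Call:
{"name": "play_rows", "arguments": {"commands": ".029 -.007 0 0 -1;.029 -.007 0 0 -1;.029 -.007 .002 0 -1;.039 -.0092 .0063 0 -1;.039 -.0092 .0063 0 -1;.039 -.0092 .0063 0 -1;0 0 0 0 -1"}}

```text
time: 4.65
tcp_pos: [0.4856, 0.0275, 0.0507]
tcp_rot: [0.363, 3.12, -0.001]
wrist_force: [-0.6, -0.2, 0.3]
gripper_width: 0.002
gripper_force: 0.0
```

Run:
```python
from h import *
a=snap('scene','s2.png')
cv2.imwrite('pics/c2.png',cv2.resize(cv2.cvtColor(a[130:290,190:350],cv2.COLOR_RGB2BGR),(560,560)))
c,s=np.cos(W),np.sin(W)
p=arm.get_obs()['tcp_pos'];d=p[:2]-O;print(p,c*d[0]+s*d[1],-s*d[0]+c*d[1])
```

```text
[0.48508272 0.02755179 0.05055107] -0.09936609003042118 -0.03359041888815041
```

View pics/c2.png

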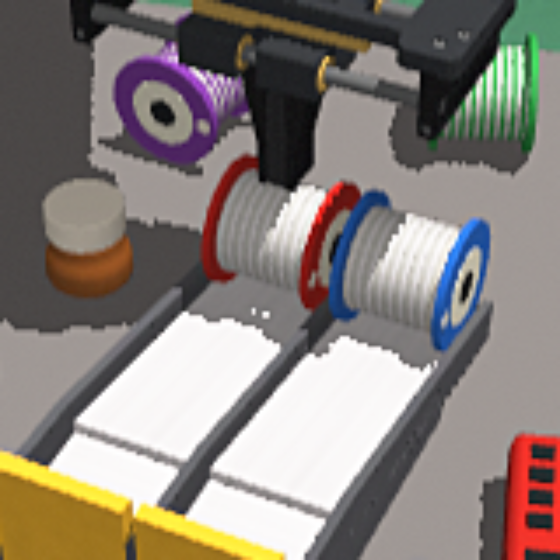

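```bash
cat >> h.py <<'E'
def circ(x,z,d): return np.array([proj('scene',rk(x+32*np.cos(a),-33+d,z+32*np.sin(a))) for a in np.linspace(0,6.28,60)])
def where(f):
    im=cv2.imread('pics/'+f).astype(int);m=((im[...,2]>110)&(im[...,1]<70)&(im[...,0]<75))
    m[:, 300:]=0;m[:150]=0;m[300:]=0
    v,u=np.nonzero(m);b=np.array([u.min(),u.max(),v.min(),v.max()])
    best=[]
    for x in np.arange(-98,80,1.):
        z=33-(50-x)*np.tan(np.radians(9))+32.4 if x<50 else 58
        c=np.vstack([circ(x,z,27.5),circ(x,z,-27.5),circ(x,z,23.5),circ(x,z,-23.5)])
        e=np.abs(np.array([c[:,0].min(),c[:,0].max(),c[:,1].min(),c[:,1].max()])-b)
        best.append((e[1]+e[3],x,e.round(1)))
    return b,min(best,key=lambda t:t[0])
E
python3 - <<'E'
from h import *
print(where('s0.png'));print(where('s2.png'))
for d in arm.landmark_of('scene','red_reel'): print(round(d['score'],2),np.round(d['at'],3))
t=np.append(arm.get_obs()['tcp_pos'][:2],.0395);print(proj('scene',t),proj('scene',t+[0,0,.06]))
E
```

```text
Traceback (most recent call last):
  File "h.py", line 25, in where
    c=np.vstack([circ(x,z,27.5),circ(x,z,-27.5),circ(x,z,23.5),circ(x,z,-23.5)])
                                                ~~~~^^^^^^^^^^
  File "h.py", line 17, in circ
    def circ(x,z,d): return np.array([proj('scene',rk(x+32*np.cos(a),-33+d,z+32*np.sin(a))) for a in np.linspace(0,6.28,60)])
                                      ~~~~^^^^^^^^^^^^^^^^^^^^^^^^^^^^^^^^^^^^^^^^^^^^^^^^^
  File "h.py", line 6, in proj
    k=arm.calibration(c); q=k['extrinsics']@np.append(p,1.); x,y,z=q[0],-q[1],-q[2]
ValueError: time passes only in moves, steps and waits
```

```bash
sed -i "s/k=arm.calibration(c)/k=cal(c)/" h.py; sed -i '2a import functools\n@functools.cache\ndef cal(c): return arm.calibration(c)' h.py
python3 - <<'E'
from h import *
print(where('s0.png'));print(where('s2.png'))
for d in arm.landmark_of('scene','red_reel'): print(round(d['score'],2),np.round(d['at'],3))
o=arm.get_obs();t=np.append(o['tcp_pos'][:2],.0395);print(proj('scene',t),proj('scene',t+[0,0,.06]),o['time'])
E
```

```text
(array([207, 292, 174, 216]), (np.float64(4.300000000000011), np.float64(-98.0), array([40.6,  1.8,  1.1,  2.5])))
(array([205, 292, 175, 215]), (np.float64(5.300000000000011), np.float64(-98.0), array([42.6,  1.8,  2.1,  3.5])))
0.85 [0.491 0.032 0.044]
0.83 [ 0.363 -0.053  0.036]
0.68 [0.332 0.1   0.034]
[271.2 196.1] [270.9 167.1] 4.75
```

Run:
```python
from h import *
for z in (.036,.047,.056,.066): print(z,proj('scene',[.4447,.0382,z]))
for z in (.0395,.05,.06,.07): print(z,proj('scene',[.4853,.0275,z]))
o=arm.get_obs();print({k:np.round(v,3) for k,v in o.items()})
# same things via static check
print(proj('scene',rk(-94,-33,43+25)),proj('scene',rk(-119,-33,43)))
```

```text
0.036 [282.3 184.4]
0.047 [282.3 179.3]
0.056 [282.3 175.2]
0.066 [282.4 170.4]
0.0395 [271.1 196.3]
0.05 [271.  191.4]
0.06 [271.  186.7]
0.07 [270.9 181.9]
{'time': np.float64(4.75), 'qpos': array([-0.643,  0.143,  0.535,  2.05 , -0.088,  0.97 ,  1.276]), 'qvel': array([-0.004, -0.009, -0.001,  0.007, -0.   ,  0.   , -0.   ]), 'joint_torque': array([ 1.0800e-01, -3.8133e+01,  3.0500e+00, -3.4396e+01,  1.5000e-02,
        4.9000e-02,  2.5000e-02]), 'tcp_pos': array([0.485, 0.028, 0.05 ]), 'tcp_rot': array([-0.363, -3.12 ,  0.   ]), 'wrist_force': array([ 0.115,  0.383, -1.407]), 'ft_torque': array([ 0.068, -0.001, -0.038]), 'gripper_force': np.float64(0.0), 'gripper_width': np.float64(0.004)}
[269.9 184.6] [276.5 188.2]
```

Run:
```python
import cv2,numpy as np
a=cv2.imread('pics/s1.png')[110:220,225:335];b=cv2.imread('pics/s2.png')[110:220,225:335]
cv2.imwrite('pics/c3.png',np.hstack([cv2.resize(i,(400,400),interpolation=cv2.INTER_NEAREST) for i in (a,b)]))
```

```text
(no output)
```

View pics/c3.png

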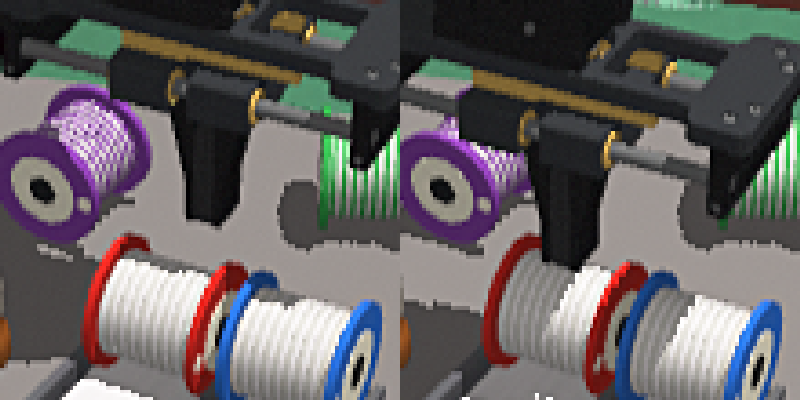

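In the crop the fingertips (scene pixel (270,184)) overlap the top of the winding and the reel hasn't moved. So the fingertips really stand about 27 mm higher than the reading suggests. I'll back off and go down by that amount, which is safe behind the lip under either reading, then look again.

Call:
{"name": "play_rows", "arguments": {"commands": "-.05 .012 .005 0 -1;-.06 .014 0 0 -1;-.06 .014 0 0 -1;-.05 .012 0 0 -1;0 0 0 0 -1;0 0 -.05 0 -1;0 0 -.05 0 -1;0 0 -.05 0 -1;0 0 0 0 -1"}}

```text
time: 5.88
tcp_pos: [0.4402, 0.0377, 0.0205]
tcp_rot: [-0.363, -3.119, 0.002]
wrist_force: [0.9, 0.0, 0.3]
gripper_width: 0.004
gripper_force: 0.0
```

Run:
```python
from h import *
a=snap('scene','s3.png');b=snap('top','t3.png')
cv2.imwrite('pics/c4.png',np.hstack([cv2.resize(cv2.cvtColor(i[y:y+h,x:x+h],cv2.COLOR_RGB2BGR),(400,400),interpolation=cv2.INTER_NEAREST) for i,x,y,h in [(a,225,110,110),(b,200,150,160)]]))
o=arm.get_obs();p=o['tcp_pos'];print(o['time'],p,o['wrist_force'])
for dz in (-.011,.016): print(proj('scene',p+[0,0,dz]))
```

```text
5.975 [0.44093989 0.03791806 0.02144895] [ 0.34637775 -0.28116832  0.33835022]
[282.4 194.5]
[282.6 182.4]
```

View pics/c4.png

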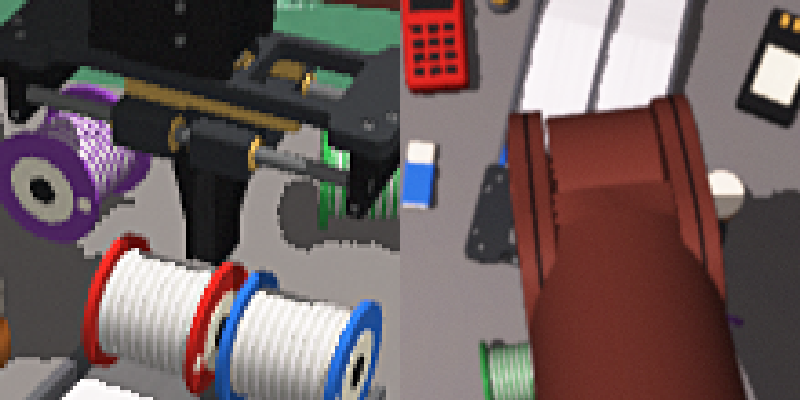

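The tip now disappears behind the winding's horizon at about row 182, and the reading matches the corrected height. So the tip is at about 38 mm, below the reel's centre. Pushing slowly.

Call:
{"name": "play_rows", "arguments": {"commands": ".039 -.0092 0 0 -1;.034 -.008 0 0 -1;.034 -.008 .004 0 -1;.034 -.008 .0055 0 -1;.034 -.008 .0055 0 -1;0 0 0 0 -1"}}

```text
time: 6.72
tcp_pos: [0.477, 0.0295, 0.0248]
tcp_rot: [0.363, 3.119, -0.001]
wrist_force: [0.1, -0.6, 0.5]
gripper_width: 0.004
gripper_force: 0.0
```

Run:
```python
from h import *
a=snap('scene','s4.png')
cv2.imwrite('pics/c5.png',cv2.resize(cv2.cvtColor(a[110:270,190:350],cv2.COLOR_RGB2BGR),(560,560)))
c,s=np.cos(W),np.sin(W)
o=arm.get_obs();p=o['tcp_pos'];d=p[:2]-O;print(p,c*d[0]+s*d[1],-s*d[0]+c*d[1],o['wrist_force'],where('s3.png'),where('s4.png'))
for q in arm.landmark_of('scene','red_reel'): print(round(q['score'],2),np.round(q['at'],3))
```

```text
[0.47655401 0.02956856 0.02462815] -0.10813000066075215 -0.03357986653482087 [-0.37762484 -0.58653014 -0.55103647] (array([205, 292, 175, 217]), (np.float64(3.3000000000000114), np.float64(-98.0), array([42.6,  1.8,  2.1,  1.5]))) (array([205, 287, 180, 225]), (np.float64(1.5), np.float64(-76.0), array([36.1,  1.5,  1.6,  0. ])))
0.84 [0.513 0.026 0.045]
0.8 [ 0.366 -0.055  0.036]
0.59 [0.333 0.1   0.034]
```

View pics/c5.png

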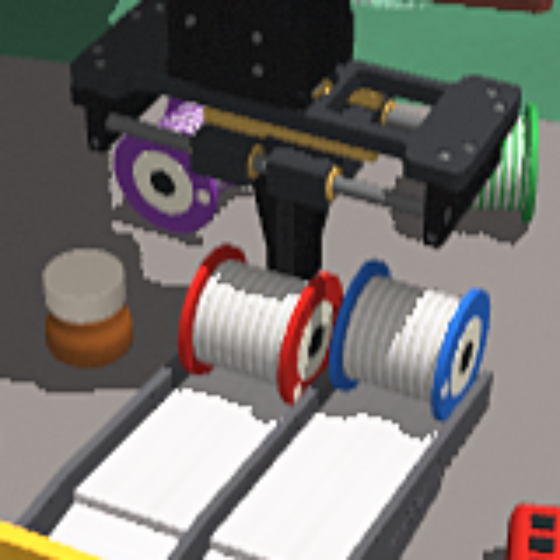

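The reel is rolling: it has moved about 20 mm uphill, with its near flange now at about crop (310,340). The blue reel is still in place. I continue along the ramp at about 65 mm/s.

Call:
{"name": "play_rows", "arguments": {"commands": ".039 -.0092 .0062 0 -1;.039 -.0092 .0062 0 -1;.039 -.0092 .0062 0 -1;.039 -.0092 .0062 0 -1;.039 -.0092 .0062 0 -1;.039 -.0092 .0062 0 -1;.039 -.0092 .0062 0 -1;.039 -.0092 .0062 0 -1;.039 -.0092 .0062 0 -1;.039 -.0092 .0062 0 -1;.039 -.0092 .0062 0 -1;.039 -.0092 .0062 0 -1"}}

```text
time: 8.32
tcp_pos: [0.5701, 0.0077, 0.0396]
tcp_rot: [0.362, 3.121, -0.0]
wrist_force: [-3.3, 0.5, 4.1]
gripper_width: 0.006
gripper_force: 1.8
```

Run:
```python
from h import *
a=snap('scene','s5.png')
cv2.imwrite('pics/c6.png',cv2.resize(cv2.cvtColor(a[130:310,170:350],cv2.COLOR_RGB2BGR),(560,560)))
c,s=np.cos(W),np.sin(W)
o=arm.get_obs();p=o['tcp_pos'];d=p[:2]-O;print(p,c*d[0]+s*d[1],-s*d[0]+c*d[1],o['wrist_force'],where('s5.png'))
for n in ('red_reel','blue_reel'):
  for q in arm.landmark_of('scene',n)[:2]:
    d=np.array(q['at'][:2])-O;print(n,round(q['score'],2),np.round(q['at'],3),c*d[0]+s*d[1],-s*d[0]+c*d[1])
```

```text
[0.57133217 0.00736884 0.03987428] -0.01078669571037812 -0.03349035393326645 [ 0.28898889 -0.72473131  0.52697589] (array([205, 261, 198, 256]), (np.float64(1.8000000000000114), np.float64(19.0), array([4.5, 1.6, 6.6, 0.2])))
red_reel 0.59 [0.332 0.101 0.033] -0.2654906918430028 0.0027897212627356824
red_reel 0.56 [0.607 0.006 0.061] 0.024705183169068987 -0.02685710193938935
blue_reel 0.83 [0.502 0.094 0.047] -0.09835203251790034 0.03511492132410204
```

Call:
{"name": "play_rows", "arguments": {"commands": ".039 -.0092 .0062 0 -1;.039 -.0092 .0062 0 -1;.039 -.0092 .0062 0 -1;.034 -.008 .004 0 -1;.03 -.007 0 0 -1;.025 -.006 0 0 -1;.025 -.006 0 0 -1;0 0 0 0 -1;0 0 0 0 -1"}}

```text
time: 9.6
tcp_pos: [0.6156, -0.0031, 0.0439]
tcp_rot: [-0.363, -3.12, 0.0]
wrist_force: [0.0, 0.2, 0.3]
gripper_width: 0.006
gripper_force: 0.0
```

```bash
cat > chk.py <<'E'
from h import *
import sys
t=sys.argv[1];a=snap('scene',f's{t}.png');b=snap('top',f't{t}.png')
c,s=np.cos(W),np.sin(W)
o=arm.get_obs();p=o['tcp_pos'];d=p[:2]-O;print(o['time'],p,c*d[0]+s*d[1],-s*d[0]+c*d[1],o['wrist_force'],where(f's{t}.png'))
for cam in ('scene','top'):
 for n in ('red_reel','blue_reel'):
  for q in arm.landmark_of(cam,n)[:3]:
    d=np.array(q['at'][:2])-O;print(cam,n,round(q['score'],2),np.round(q['at'],3),c*d[0]+s*d[1],-s*d[0]+c*d[1])
E
python3 chk.py 6
```

```text
9.7 [ 0.6155871  -0.00300459  0.04402037] 0.03466774234130821 -0.03345603348528479 [ 0.04704223 -0.24858071 -0.60921943] (array([192, 247, 205, 275]), (np.float64(3.6999999999999886), np.float64(58.0), array([ 3.2,  3.7, 16.3,  0. ])))
scene red_reel 0.93 [ 0.653 -0.008  0.057] 0.07225347765413398 -0.029850376327335663
scene red_reel 0.73 [ 0.362 -0.055  0.034] -0.20042805209262832 -0.14236985612957073
scene red_reel 0.65 [ 0.492 -0.075  0.004] -0.0695941309669828 -0.13214366021474677
scene blue_reel 0.82 [0.506 0.095 0.045] -0.0938913497815626 0.036677710345607434
top red_reel 0.69 [0.34  0.102 0.032] -0.2581268270594258 0.005548977584499848
top blue_reel 0.91 [0.508 0.089 0.047] -0.09144686160313216 0.031088928944844454
```

The reel reads x = 72 and height 57, so it is in the pocket. I'll retreat back along the lane and then up.

Call:
{"name": "play_rows", "arguments": {"commands": "-.04 .009 0 0 -1;-.07 .017 0 0 -1;-.07 .017 0 0 -1;0 0 .1 0 -1;0 0 .2 0 -1;0 0 .2 0 -1;0 0 .2 0 -1;-.05 .2 .1 0 -1;-.1 .3 0 0 -1;-.1 .3 0 0 -1;-.1 .3 0 0 -1;-.1 .3 0 0 -1;0 .3 0 0 -1;0 .2 0 0 -1;0 0 0 0 -1;0 0 0 0 -1"}}

```text
time: 11.9
tcp_pos: [0.4905, 0.3815, 0.2039]
tcp_rot: [0.363, 3.12, -0.001]
wrist_force: [0.8, -0.8, -0.2]
gripper_width: 0.002
gripper_force: 0.0
```

```bash
python3 chk.py 7
python3 - <<'E'
import cv2,numpy as np
cv2.imwrite('pics/f.png',np.hstack([cv2.resize(i,(400,400)) for i in (cv2.imread('pics/s7.png')[120:340,130:390],cv2.imread('pics/t7.png')[110:330,190:390])]))
E
```

```text
12.0 [0.49107988 0.3809407  0.20432118] -0.17443699347921987 0.31178481147775805 [-0.45737047  0.26856596  0.14161761] (array([192, 247, 198, 275]), (np.float64(3.6999999999999886), np.float64(58.0), array([ 3.2,  3.7, 23.3,  0. ])))
scene red_reel 0.94 [ 0.363 -0.053  0.036] -0.20000409674381164 -0.13980465402014353
scene red_reel 0.86 [0.337 0.097 0.033] -0.2595816956230491 0.00037854651324661925
scene red_reel 0.72 [ 0.654 -0.007  0.057] 0.07239677000580852 -0.028275743893416076
scene blue_reel 0.82 [0.505 0.095 0.045] -0.09508237040596451 0.0365003128477411
top red_reel 0.95 [ 0.651 -0.007  0.057] 0.07053571121198984 -0.02953529149710165
top red_reel 0.95 [ 0.367 -0.058  0.033] -0.19499424811250402 -0.1440709658572442
top red_reel 0.56 [0.34  0.102 0.034] -0.25785769078779774 0.0057150067003022414
top blue_reel 0.8 [0.509 0.089 0.043] -0.09027873608630817 0.03136367023577945
top blue_reel 0.37 [ 0.608 -0.131  0.003] 0.05619748281421799 -0.15988027684910255
```

View pics/f.png

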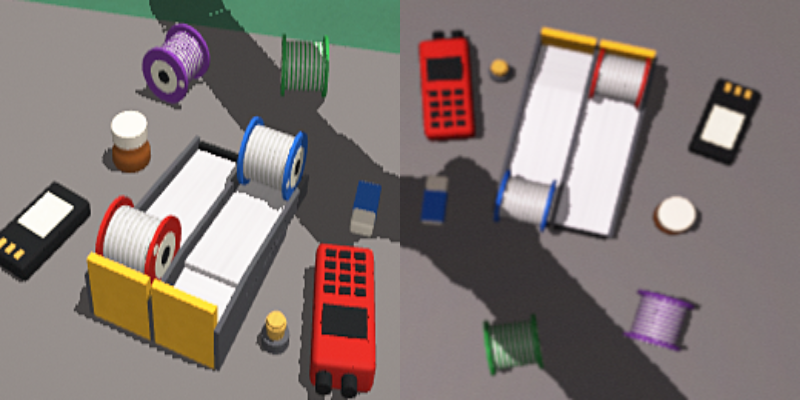

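The red reel sits in the pocket against the right yellow stop, at crop (140,235). The blue reel and all the bystanders are where they were, and the hand is clear.

```bash
python3 -c "
from rig import arm
print(arm.sign_off())"
```

```text
the job is handed in; nothing more can be done
None
```

The red reel is in the pocket against the yellow stop of the right lane, rolled up slowly with the fingertips. The blue reel and everything else stayed in place, the hand is clear, and the job was handed in at about 12 s.

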